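Wring a gauge block onto the slab-height setting base

TASK

The slab roller is to be set for the next clay slab: wring the blue-banded gauge block onto the steel face of the setting base. Set it down flat on the face at the end away from the stop, lined up with the face and overlapping it by about half its length, then slide it, in contact, along the face until it meets the end stop and the two faces cover each other fully (do not lower it straight onto its final place), and let it go. Leave the yellow and green blocks where they stand.

Things in the scene. Friction and masses are not known exactly. Their poses are not given: they have to be found in the camera images.
- blue_mid (a point): Gauge block to be wrung: loose white ceramic block 72 x 36 mm, 48 mm tall, blue top and blue band near the top, flat on the table; 0.23 to 0.46 kg. The point is its centre, 24 mm above its underside; x along its 72 mm length, y across its 36 mm width (grasp across y), z up; either way round serves. Grip at or above the middle: fingertips below its underside would hit the base.
- base_face (a point): Setting base, fixed: grey foot 130 x 70 x 12 mm with a steel block on it whose bare top face, 72 (x) by 36 (y) mm, lies level 40 mm above the table. The point is the centre of that face; x along it to the end stop, z up. Stop: dark steel, 30 mm wide, 10 thick, 12 mm higher than the face, near side 36.5 mm from the point in +x. The -x end is open. A wrung blue block has its centre 24 mm above the point.
- yellow_mid (a point): The yellow gauge block, a bystander: like the blue one (same 72 x 36 mm faces) but with a yellow top and band and 40 mm tall. Loose, stands flat on the table. The point is its centre, 20 mm above its underside; x along its 72 mm length, z up. Leave it alone.
- green_mid (a point): The green gauge block, a bystander: like the blue one (same 72 x 36 mm faces) but with a green top and band and 56 mm tall. Loose, stands flat on the table. The point is its centre, 28 mm above its underside; x along its 72 mm length, z up. Leave it alone.
Not all that is in view belongs to the job. Leave any orange or turquoise look-alike of the part that bears base_face alone.

How it is judged:
By the outcome, as a careful person would: the job done as asked, in the order asked, and still so for the second after the job is handed in, with the robot touching nothing.
It also fails if it takes over 38 s, if anything falls off the work surface, if the arm or the gripper's body presses on something with over 40 N, if the wrist force passes 120 N, or if a joint passes its speed limit or range.

ROBOT

A 7-joint arm with a two-finger parallel gripper is mounted at the origin on the work surface. World frame = base frame: x ahead of the robot, y to its left, z up, the work surface at z = 0. Lengths are in m, angles in rad, forces in N, time in s.
With the tool pointing down it reaches from about 0.4 to 0.875 m from the base axis. Payload 19.3 kg.
Tool frame: the origin (TCP) lies at the very end of the fingers, on their centre line; the grasp point (between the pads) lies 19 mm behind it; z points along the fingers, x is the direction in which the jaws open and shut, and the axes are right-handed (so a half turn about z gives the same grasp; the last joint's range is limited). The gripper opens to 85 mm and grips with 20 to 120 N. Pads are 22 mm wide; open, the fingers measure 114 mm over their backs; the gripper's body (76 mm by 85 mm) begins 54 mm behind the grasp point. The pads swing forward as they close: fully open they stand 13 mm farther back than shut.
Start: joints at [-1.414, 0.521, -0.036, 1.599, 0.021, 1.021, -0.113], TCP at [0.141, 0.609, 0.231] pointing down, gripper open.
Joint ranges: [-2.91, 2.91], [-0.3, 2.13], [-1.5, 1.42], [0.17, 2.43], [-1.26, 4.41], [0.16, 1.93], [-2.52, 2.52]. Speed limits (rad/s): [1.89, 1.89, 2.39, 2.39, 3.01, 3.01, 3.01].

INTERFACE

Orientations are given as [roll, pitch, yaw] about the fixed x, y, z axes, in that order (R = Rz(yaw) Ry(pitch) Rx(roll)).
In Python, from workcell import observe, eyes, job_done gives the robot as it stands. The module is installed in compiled form; this text tells all that it offers.
- The arm moves only by the shell command python3 -m pendant 'ROWS' [FORCE]. ROWS is JSON, a list of rows, each an object of numbers: "dx", "dy", "dz": the shift along the tool's x, y, z in mm; "ax", "ay", "az": the turn, a rotation vector about the tool's x, y, z in degrees; "claw": the finger opening in mm, from 0 to 85.4. A call has 1 to 10 rows; each row is the pose to reach, as a shift and turn from the pose commanded when the call began, along the tool's axes at that moment; what a row does not reach only later rows make up. A row lasts 1/12 s, in which the tool goes at most 41.7 mm and 7.16 degrees, less where a joint would pass 70% of its speed; a pose out of reach is approached as far as the arm can. A call with a gripper value outside its range is refused whole. The fingers move at their own pace and stop on an object; FORCE is the grip in N (left out, the last holds). Time passes only in rows, so rows that repeat a pose let the fingers close. It gives the time, the measured TCP pose, the force and the opening at its end, in the units of the state.
- observe(): the state, without advancing time (a new reading comes with each control period).
- eyes.grab_frame(name): name is "scene" or "side" or "wrist"; returns a dict with "image" (384x512x3 uint8, blue, green, red), "fovy" (degrees; the focal length in pixels is half the picture's height over the tangent of half this angle, whatever the lens; pixels are square), "cx", "cy" (the principal point, pixels), "dist" ([k1, k2, p1, p2, k3] as OpenCV has them; the pictures are not rectified), "view" (4x4, takes a point from world to camera coordinates). Camera axes: x right, y up, looking along -z (the intrinsics and any distortion apply to the point x, -y, -z); pixel columns grow to the right and rows downward; lengths in m; the calibration is good to about 2 mm. A picture is of the moment at which its call begins. There is no depth.
- job_done(): hands the job in, once; it reports no verdict.
The state is a dict: "clock": time; "qpos": joint angles; "qd": joint speeds; "joint_efforts": joint torques, N m; "position": TCP position; "tool_rot": TCP orientation; "force": force on the tool from outside, world axes, zero at the start; "moment": the same for the moment, N m; "grip_width": finger opening in m.
Only numpy, scipy, OpenCV 4.12 (cv2) and the standard library are available. Lean on these libraries where they do the work, as an engineer would, in place of code of your own. Each camera call takes 0.05 s, during which the arm holds its last target.

## Working session

There is one attempt and no reset: what is moved stays moved. The work goes in short steps, Python scripts to look and compute and a shell command to move; the robot and the scene stay as the last step left them, time stands still between calls to the robot, and variables do not carry over. Pictures are saved under pics/ and viewed, and the job is handed in when it is done.

```bash
mkdir -p pics
cat > h.py <<'E'
import numpy as np, cv2, pickle
from workcell import observe, eyes
def K(f):
    h,w=f["image"].shape[:2]; fl=h/2/np.tan(np.radians(f["fovy"])/2)
    return np.array([[fl,0,f["cx"]],[0,fl,f["cy"]],[0,0,1.]])
def grab(n,tag):
    f=eyes.grab_frame(n); cv2.imwrite(f"pics/{tag}.png",f["image"]); pickle.dump(f,open(f"pics/{tag}.pkl","wb")); return f
def load(tag): return pickle.load(open(f"pics/{tag}.pkl","rb"))
F=np.diag([1,-1,-1.])
def proj(f,P):
    V=np.array(f["view"]); R=F@V[:3,:3]; t=F@V[:3,3]
    return cv2.projectPoints(np.asarray(P,float).reshape(-1,3),cv2.Rodrigues(R)[0],t,K(f),np.array(f["dist"],float))[0].reshape(-1,2)
def ray(f,uv,z):
    V=np.array(f["view"]); R=F@V[:3,:3]; t=F@V[:3,3]
    n=cv2.undistortPoints(np.array(uv,float).reshape(-1,1,2),K(f),np.array(f["dist"],float)).reshape(-1,2)
    d=np.c_[n,np.ones(len(n))]@R; c=-R.T@t
    return c+d*((z-c[2])/d[:,2])[:,None]
E
python3 - <<'E'
from h import *
for n in("scene","side","wrist"):
    f=grab(n,n+"0"); V=np.array(f["view"]); print(n,f["fovy"],f["dist"],-V[:3,:3].T@V[:3,3])
s=observe(); print({k:s[k] for k in("clock","position","tool_rot","force","grip_width")})
E
```

```text
scene 56.42833253482691 [-0.09454836  0.          0.          0.          0.        ] [1.08805767 0.08880423 0.54333473]
side 51.76159795734145 [-0.11912473  0.          0.          0.          0.        ] [0.19067448 0.51892084 0.54327504]
wrist 60.54037110272585 [-0.05621041  0.          0.          0.          0.        ] [0.05838181 0.62792325 0.37432465]
{'clock': 0.15, 'position': array([0.1404865 , 0.60873434, 0.23085746]), 'tool_rot': array([3.14152897e+00, 9.04096319e-04, 1.34400463e+00]), 'force': array([-1.27025311,  0.24830779, -0.87798312]), 'grip_width': 0.08530356947917905}
```

View pics/scene0.png

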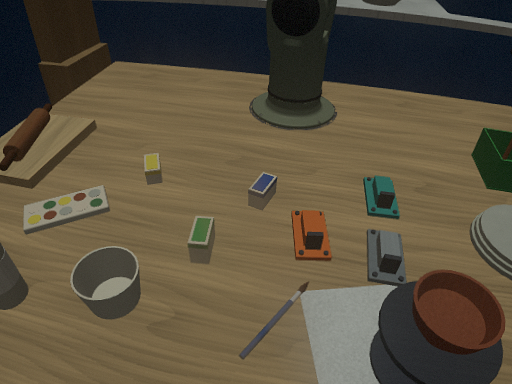

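View pics/side0.png

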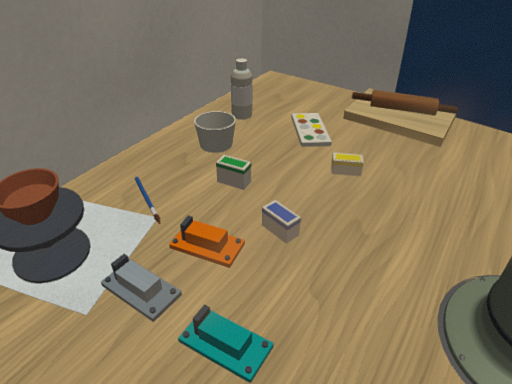

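View pics/wrist0.png

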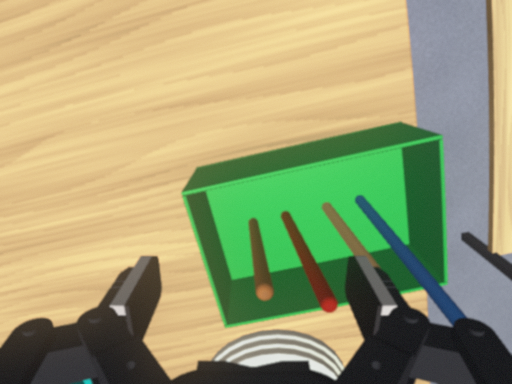

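The scene view shows the grey base at (386,255), with orange and turquoise look-alikes at (312,235) and (382,195). The blue block is at (263,188), green at (202,235) and yellow at (152,165). I'll zoom in to get the corners.

Run:
```python
from h import *
def crop(t,x,y,w,h,s):
    im=load(t)["image"][y:y+h,x:x+w]; return cv2.resize(im,None,fx=s,fy=s,interpolation=cv2.INTER_CUBIC)
a=crop("scene0",238,165,50,50,8);b=crop("scene0",360,225,50,60,8)
c=crop("side0",255,195,50,50,8);d=crop("side0",95,248,92,72,8)
pad=lambda i,h:cv2.copyMakeBorder(i,0,h-i.shape[0],0,0,cv2.BORDER_CONSTANT)
cv2.imwrite("pics/z1.png",np.hstack([pad(a,480),b])); cv2.imwrite("pics/z2.png",c); cv2.imwrite("pics/z3.png",d)
```

```text
(no output)
```

View pics/z1.png

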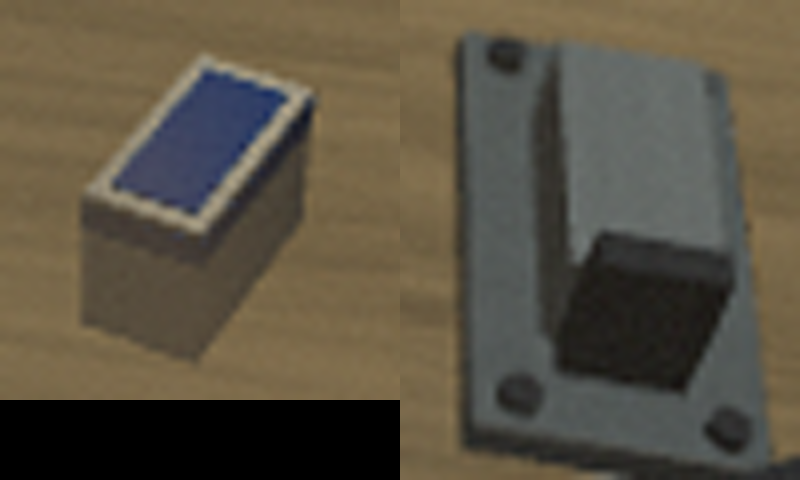

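View pics/z2.png

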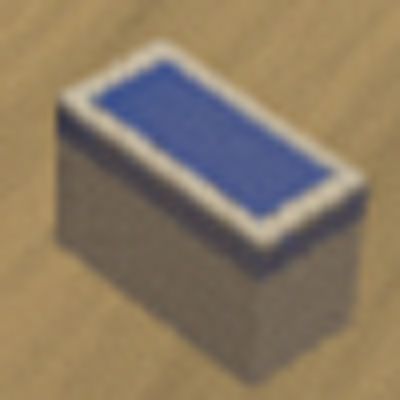

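View pics/z3.png

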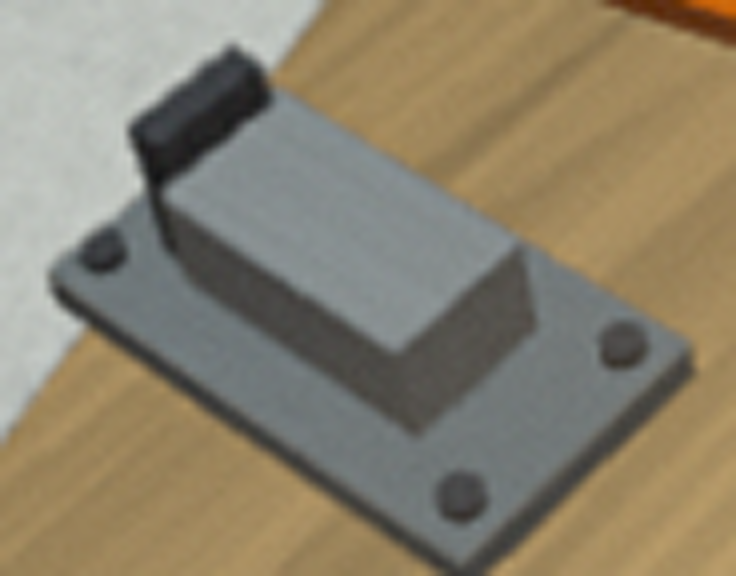

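```bash
cat > fit.py <<'E'
from h import *
from scipy.optimize import least_squares
def px(x0,y0,s,p): return np.array([x0,y0])+(np.array(p,float)+.5)/s-.5
def fit(obs,p0,h):  # obs: list (frame, local pts, pixels); z of local given in world
    def P(p,L):
        c,s=np.cos(p[2]),np.sin(p[2]); L=np.asarray(L,float)
        return np.c_[p[0]+c*L[:,0]-s*L[:,1],p[1]+s*L[:,0]+c*L[:,1],L[:,2]]
    r=lambda p:np.concatenate([(proj(f,P(p,L))-u).ravel() for f,L,u in obs])
    s=least_squares(r,p0,loss="soft_l1",f_scale=.5); return s.x,[np.round(proj(f,P(s.x,L))-u,1).tolist() for f,L,u in obs]
E
python3 - <<'E'
from fit import *
sc,si=load("scene0"),load("side0")
bs=px(238,165,8,[(205,55),(315,93),(205,235),(88,188)]); bd=px(255,195,8,[(160,40),(368,183),(262,248),(60,98)])
print(ray(sc,bs,.048)[:,:2].round(4).tolist()); print(ray(si,bd,.048)[:,:2].round(4).tolist())
gs=px(360,225,8,[(155,42),(320,70)]); gd=px(95,248,8,[(165,192),(400,355),(520,245),(272,88)])
print(ray(sc,gs,.04)[:,:2].round(4).tolist()); print(ray(si,gd,.04)[:,:2].round(4).tolist())
E
```

```text
[[0.432, -0.0183], [0.4423, 0.0156], [0.511, -0.003], [0.4991, -0.0378]]
[[0.5019, -0.0349], [0.4316, -0.0153], [0.4411, 0.0194], [0.5103, -0.0009]]
[[0.5555, 0.2403], [0.5562, 0.2809]]
[[0.6263, 0.2771], [0.5538, 0.2787], [0.5542, 0.2438], [0.6302, 0.243]]
```

Run:
```python
from fit import *
sc,si=load("scene0"),load("side0")
a,b=.036,.018
bs=px(238,165,8,[(205,55),(315,93),(205,235),(88,188),(195,362),(82,322)]); bd=px(255,195,8,[(60,98),(160,40),(368,183),(262,248),(252,385),(352,318),(60,240)])
T=.048
Ls=[(-a,-b,T),(-a,b,T),(a,b,T),(a,-b,T),(a,b,0),(a,-b,0)]
# side order: first = (0.502,-.035)?? no: bd[0]=(60,98)->(.5103,-.0009)=(a,b); (160,40)->(a,-b); (368,183)->(-a,-b); (262,248)->(-a,b)
Ld=[(a,b,T),(a,-b,T),(-a,-b,T),(-a,b,T),(-a,b,0),(-a,-b,0),(a,b,0)]
for o in([(sc,Ls,bs)],[(si,Ld,bd)],[(sc,Ls,bs),(si,Ld,bd)]):
    p,r=fit(o,[.471,-.009,-.27],0); print(p.round(4),np.degrees(p[2]).round(2),r)
gs=px(360,225,8,[(155,42),(320,70)]); gd=px(95,248,8,[(165,192),(400,355),(520,245),(272,88)])
Gs=[(-a,-b,.04),(-a,b,.04)];Gd=[(a,b,.04),(-a,b,.04),(-a,-b,.04),(a,-b,.04)]
# foot corners z=.012 (assume centred), stop top
gs2=px(360,225,8,[(65,32),(72,428),(368,465)]); gd2=px(95,248,8,[(55,275),(690,350),(462,570)])
Fs=[(-.065,-.035,.012),(.065,-.035,.012),(.065,.035,.012)];Fd=[(.065,.035,.012),(-.065,-.035,.012),(-.065,.035,.012)]
Ss=[(.0365,-.015,.052),(.0365,.015,.052),(.0465,-.015,.052),(.0465,.015,.052)]
ss=px(360,225,8,[(205,232),(335,252),(188,265),(330,285)])
for o in([(sc,Gs,gs)],[(si,Gd,gd)],[(sc,Fs,gs2)],[(si,Fd,gd2)],[(sc,Ss,ss)],[(sc,Gs,gs),(si,Gd,gd),(sc,Fs,gs2),(si,Fd,gd2),(sc,Ss,ss)]):
    p,r=fit(o,[.59,.26,0],0); print(p.round(4),np.degrees(p[2]).round(2),r)
```

```text
[ 0.4708 -0.011  -0.278 ] -15.93 [[[-0.0, -0.2], [0.3, -0.3], [-0.2, -0.2], [-0.4, 0.4], [0.2, 0.3], [0.1, -0.0]]]
[ 0.4716 -0.009  -0.2668] -15.29 [[[-0.3, -0.2], [0.4, -0.2], [0.1, -0.5], [0.2, -0.6], [-0.1, 0.7], [0.2, 0.8], [-0.8, 0.2]]]
[ 0.4717 -0.0103 -0.278 ] -15.93 [[[0.2, 0.1], [0.6, 0.0], [0.0, 0.1], [-0.1, 0.7], [0.4, 0.6], [0.4, 0.3]], [[0.1, -0.7], [0.9, -0.5], [0.3, -0.8], [0.2, -0.9], [-0.0, 0.3], [0.4, 0.6], [-0.4, -0.3]]]
[ 0.5918  0.2588 -0.0493] -2.82 [[[1.2, -0.0], [-1.2, 0.0]]]
[ 0.5906  0.2604 -0.0123] -0.71 [[[-0.6, 0.2], [-0.5, -0.2], [0.3, -0.4], [1.9, 0.6]]]
[ 0.5919  0.2589 -0.012 ] -0.69 [[[-0.2, -0.4], [-0.3, -0.4], [1.1, 1.8]]]
[ 0.5886  0.261  -0.02  ] -1.14 [[[-1.1, -0.4], [1.4, -0.2], [-0.0, 0.4]]]
[ 0.5911  0.2589 -0.014 ] -0.8 [[[-1.0, -0.2], [-0.6, 0.2], [1.4, -0.2], [0.5, 0.2]]]
[ 0.5905  0.26   -0.0195] -1.12 [[[1.2, -0.3], [-1.2, -0.6]], [[-0.3, -0.1], [-0.5, -0.3], [0.5, -0.4], [2.3, 0.4]], [[0.5, -0.8], [0.0, -1.1], [1.4, 1.3]], [[-1.4, -1.3], [0.9, -1.1], [-0.4, -0.6]], [[-0.5, -0.4], [-0.1, 0.0], [1.9, -0.4], [0.9, 0.1]]]
```

```bash
python3 -m pendant '[{"dx":-280,"dy":380},{"dx":-280,"dy":380},{"dx":-280,"dy":380},{"dx":-280,"dy":380},{"dx":-280,"dy":380},{"dx":-280,"dy":380},{"dx":-280,"dy":380},{"dx":-280,"dy":380},{"dx":-280,"dy":380},{"dx":-280,"dy":380}]'
python3 - <<'E'
from h import *
s=observe(); p=s["position"]; y=s["tool_rot"][2]; print(s["clock"],p,s["tool_rot"])
from scipy.spatial.transform import Rotation as Ro
print(Ro.from_euler("xyz",s["tool_rot"]).as_matrix().T@(np.array([.4715,-.010,.15])-p)*1000)
E
```

```text
0.15 [0.1404865  0.60873434 0.23085746] [3.14152897e+00 9.04096319e-04 1.34400463e+00]
[-528.38774634  461.65597694   81.36460913]schema error: expected keys dx, dy, dz, ax, ay, az, claw
```

```bash
python3 -m pendant '[{"dx":-280,"dy":380,"dz":0,"ax":0,"ay":0,"az":0,"claw":85},{"dx":-280,"dy":380,"dz":0,"ax":0,"ay":0,"az":0,"claw":85},{"dx":-280,"dy":380,"dz":0,"ax":0,"ay":0,"az":0,"claw":85},{"dx":-280,"dy":380,"dz":0,"ax":0,"ay":0,"az":0,"claw":85},{"dx":-280,"dy":380,"dz":0,"ax":0,"ay":0,"az":0,"claw":85},{"dx":-280,"dy":380,"dz":0,"ax":0,"ay":0,"az":0,"claw":85},{"dx":-280,"dy":380,"dz":0,"ax":0,"ay":0,"az":0,"claw":85},{"dx":-280,"dy":380,"dz":0,"ax":0,"ay":0,"az":0,"claw":85},{"dx":-280,"dy":380,"dz":0,"ax":0,"ay":0,"az":0,"claw":85},{"dx":-280,"dy":380,"dz":0,"ax":0,"ay":0,"az":0,"claw":85}]'
cat > goto.py <<'E'
import sys
from h import *
from scipy.spatial.transform import Rotation as Ro
def to(x,y,z,yaw):
    s=observe(); p=s["position"]; R=Ro.from_euler("xyz",s["tool_rot"])
    T=Ro.from_euler("xyz",[np.pi,0,np.radians(yaw)])
    print("t",round(s["clock"],2),"p",p.round(4),"rpy",np.degrees(s["tool_rot"]).round(2),"F",s["force"].round(1),"w",round(s["grip_width"],4))
    print("d",(R.inv().apply(np.array([x,y,z])-p)*1000).round(1),"a",np.degrees((R.inv()*T).as_rotvec()).round(2))
if __name__=="__main__": to(*map(float,sys.argv[1:]))
E
python3 goto.py .4715 -.010 .16 74.3
```

```text
clock: 0.98
position: [0.4127, 0.2909, 0.2314]
tool_rot: [3.142, -0.0, 1.344]
force: [1.5, 0.8, 0.6]
grip_width: 0.0851
t 0.98 p [0.4127 0.2909 0.2314] rpy [ 1.800e+02 -1.000e-02  7.701e+01] F [1.5 0.8 0.6] w 0.0851
d [-280.   124.9   71.4] a [ 0.   -0.01  2.71]
```

```bash
python3 -m pendant '[{"dx":-280,"dy":125,"dz":30,"ax":0,"ay":0,"az":2.7,"claw":85},{"dx":-280,"dy":125,"dz":30,"ax":0,"ay":0,"az":2.7,"claw":85},{"dx":-280,"dy":125,"dz":30,"ax":0,"ay":0,"az":2.7,"claw":85},{"dx":-280,"dy":125,"dz":30,"ax":0,"ay":0,"az":2.7,"claw":85},{"dx":-280,"dy":125,"dz":30,"ax":0,"ay":0,"az":2.7,"claw":85},{"dx":-280,"dy":125,"dz":30,"ax":0,"ay":0,"az":2.7,"claw":85},{"dx":-280,"dy":125,"dz":30,"ax":0,"ay":0,"az":2.7,"claw":85},{"dx":-280,"dy":125,"dz":30,"ax":0,"ay":0,"az":2.7,"claw":85},{"dx":-280,"dy":125,"dz":30,"ax":0,"ay":0,"az":2.7,"claw":85},{"dx":-280,"dy":125,"dz":30,"ax":0,"ay":0,"az":2.7,"claw":85}]' 40
python3 goto.py .4715 -.010 .016 74.3; python3 -c "
from h import *
f=grab('wrist','wrist1')
print(proj(f,[[.4715,-.01,.048]]))
a=cv2.resize(f['image'],None,fx=1.5,fy=1.5);cv2.imwrite('pics/w1.png',a)"
```

```text
clock: 1.82
position: [0.4705, -0.009, 0.2011]
tool_rot: [-3.141, 0.0, 1.295]
force: [-0.1, 0.6, 1.0]
grip_width: 0.0849
t 1.82 p [ 0.4705 -0.009   0.2011] rpy [-1.7998e+02  1.0000e-02  7.4180e+01] F [-0.1  0.6  1. ] w 0.0849
d [ -0.6   1.3 185.1] a [-0.02  0.01 -0.12]
[[252.11669505 173.64179391]]
```

View pics/w1.png

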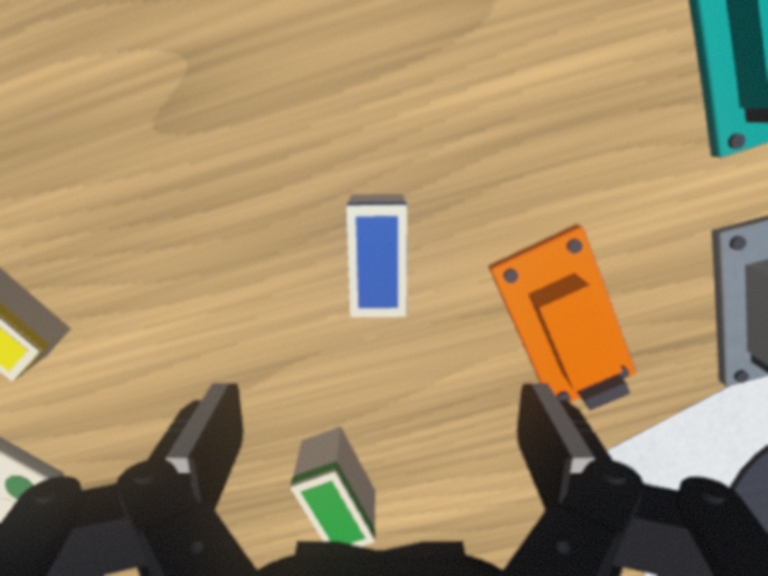

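```bash
python3 -c "
from h import *
f=load('wrist1')
q=ray(f,(np.array([(347,204),(407,204),(405.5,317),(350,317)])+.5)/1.5-.5,.048)[:,:2];print(q.round(4),q.mean(0))
e=(q[3]-q[0]+q[2]-q[1]);print(np.degrees(np.arctan2(e[1],e[0])))
si=load('side0'); sc=load('scene0')
print(ray(si,[(234,165)],.056),ray(sc,[(202,230)],.056))"
```

```text
[[ 0.4322 -0.0185]
 [ 0.442   0.0163]
 [ 0.5129 -0.0035]
 [ 0.503  -0.0382]] [ 0.47252591 -0.01096788]
-15.546275341446254
[[ 0.63797334 -0.08268684  0.056     ]] [[ 0.65005114 -0.09333458  0.056     ]]
```

The wrist view shows the blue block at about (251,173) in the raw image. That puts its centre at (0.472,-0.011) and its long axis at -15.6°, in agreement with the fixed cameras. Next I descend and grip.

```bash
python3 -m pendant '[{"dx":-1,"dy":2,"dz":40,"ax":0,"ay":0,"az":0,"claw":85},{"dx":-1,"dy":2,"dz":80,"ax":0,"ay":0,"az":0,"claw":85},{"dx":-1,"dy":2,"dz":120,"ax":0,"ay":0,"az":0,"claw":85},{"dx":-1,"dy":2,"dz":150,"ax":0,"ay":0,"az":0,"claw":85},{"dx":-1,"dy":2,"dz":170,"ax":0,"ay":0,"az":0,"claw":85},{"dx":-1,"dy":2,"dz":180,"ax":0,"ay":0,"az":0,"claw":85},{"dx":-1,"dy":2,"dz":185,"ax":0,"ay":0,"az":0,"claw":85},{"dx":-1,"dy":2,"dz":185,"ax":0,"ay":0,"az":0,"claw":85}]' 40
python3 goto.py .4722 -.0105 .016 74.4; python3 -c "
from h import *
f=grab('wrist','wrist2')"
```

```text
clock: 2.53
position: [0.4722, -0.0091, 0.0162]
tool_rot: [-3.141, 0.0, 1.298]
force: [0.6, -0.3, -0.7]
grip_width: 0.085
t 2.53 p [ 0.4722 -0.0091  0.0162] rpy [-179.97    0.     74.36] F [ 0.6 -0.3 -0.7] w 0.085
d [-1.4  0.3  0.2] a [-0.03  0.   -0.04]
```

View pics/wrist2.png

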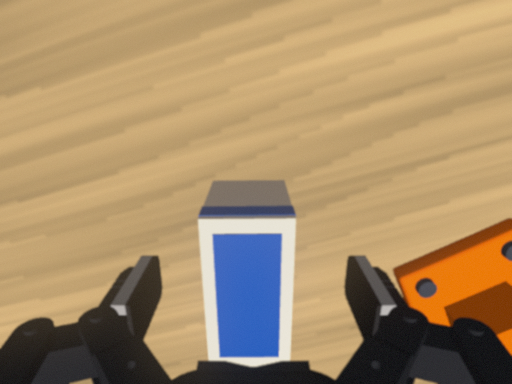

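The block sits between the open fingers, about 5 px (2 mm) left of the middle. I'll shift slightly, then close.

```bash
python3 -m pendant '[{"dx":-2,"dy":0,"dz":0,"ax":0,"ay":0,"az":0,"claw":85},{"dx":-2,"dy":0,"dz":0,"ax":0,"ay":0,"az":0,"claw":30},{"dx":-2,"dy":0,"dz":0,"ax":0,"ay":0,"az":0,"claw":30},{"dx":-2,"dy":0,"dz":0,"ax":0,"ay":0,"az":0,"claw":30},{"dx":-2,"dy":0,"dz":0,"ax":0,"ay":0,"az":0,"claw":30},{"dx":-2,"dy":0,"dz":0,"ax":0,"ay":0,"az":0,"claw":30},{"dx":-2,"dy":0,"dz":0,"ax":0,"ay":0,"az":0,"claw":30},{"dx":-2,"dy":0,"dz":0,"ax":0,"ay":0,"az":0,"claw":30},{"dx":-2,"dy":0,"dz":0,"ax":0,"ay":0,"az":0,"claw":30}]' 45; python3 goto.py .4722 -.0105 .016 74.4
```

```text
clock: 3.33
position: [0.472, -0.0116, 0.0168]
tool_rot: [3.141, -0.0, 1.297]
force: [-1.9, 0.6, 11.8]
grip_width: 0.0354
t 3.33 p [ 0.472  -0.0116  0.0168] rpy [ 1.7997e+02 -2.0000e-02  7.4310e+01] F [-1.9  0.6 11.8] w 0.0354
d [ 1.1 -0.1  0.8] a [ 0.03 -0.02 -0.09]
```

```bash
python3 -m pendant '[{"dx":-2,"dy":0,"dz":-15,"ax":0,"ay":0,"az":0,"claw":30},{"dx":-2,"dy":0,"dz":-50,"ax":0,"ay":0,"az":0,"claw":30},{"dx":-2,"dy":0,"dz":-90,"ax":0,"ay":0,"az":0,"claw":30},{"dx":-2,"dy":0,"dz":-110,"ax":0,"ay":0,"az":0,"claw":30},{"dx":-2,"dy":0,"dz":-110,"ax":0,"ay":0,"az":0,"claw":30}]'; python3 goto.py .52 .26 .126 89; python3 -c "
from h import *
f=grab('wrist','wrist3');f=grab('side','side3')
a=f['image'];cv2.imwrite('pics/s3.png',cv2.resize(a[120:320,90:350],None,fx=2.8,fy=2.8))"
```

```text
clock: 3.75
position: [0.473, -0.0136, 0.1301]
tool_rot: [3.136, -0.002, 1.297]
force: [2.0, -0.7, -3.2]
grip_width: 0.0356
t 3.75 p [ 0.473  -0.0136  0.1301] rpy [ 1.7969e+02 -1.3000e-01  7.4290e+01] F [ 2.  -0.7 -3.2] w 0.0356
d [276.1 -28.9   4.5] a [  0.32  -0.09 -14.71]
```

View pics/s3.png

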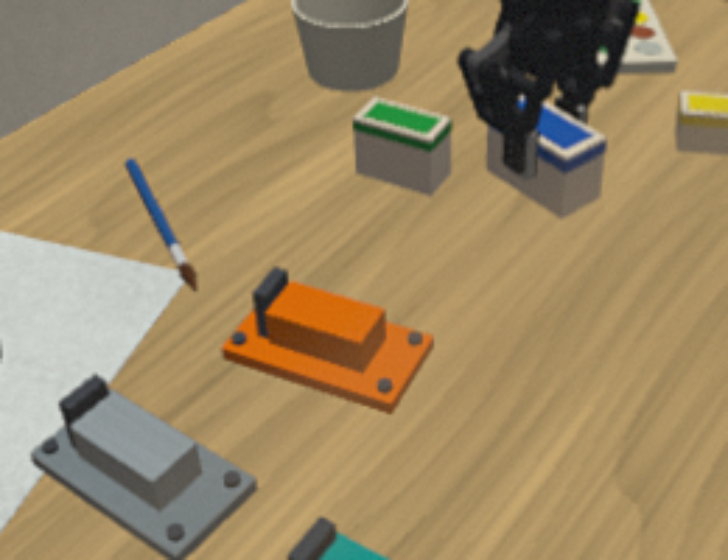

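View pics/wrist3.png

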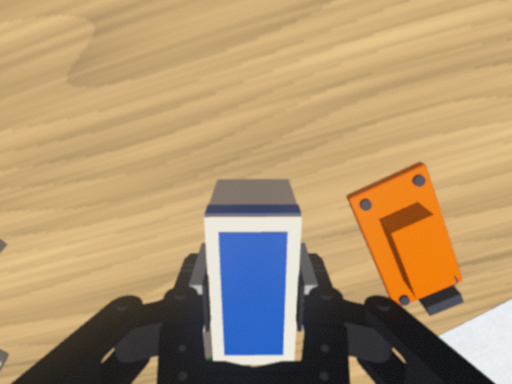

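```bash
python3 goto.py .67 .26 .2 89
```

```text
t 3.85 p [ 0.4713 -0.0134  0.1265] rpy [ 1.7994e+02 -3.0000e-02  7.4320e+01] F [-0.1 -0.4 -4.3] w 0.0353
d [317.  117.5 -73.2] a [  0.06  -0.02 -14.68]
```

```bash
python3 -m pendant '[{"dx":317,"dy":117,"dz":-73,"ax":0,"ay":0,"az":-14.7,"claw":30},{"dx":317,"dy":117,"dz":-73,"ax":0,"ay":0,"az":-14.7,"claw":30},{"dx":317,"dy":117,"dz":-73,"ax":0,"ay":0,"az":-14.7,"claw":30},{"dx":317,"dy":117,"dz":-73,"ax":0,"ay":0,"az":-14.7,"claw":30},{"dx":317,"dy":117,"dz":-73,"ax":0,"ay":0,"az":-14.7,"claw":30},{"dx":317,"dy":117,"dz":-73,"ax":0,"ay":0,"az":-14.7,"claw":30},{"dx":317,"dy":117,"dz":-73,"ax":0,"ay":0,"az":-14.7,"claw":30},{"dx":317,"dy":117,"dz":-73,"ax":0,"ay":0,"az":-14.7,"claw":30},{"dx":317,"dy":117,"dz":-73,"ax":0,"ay":0,"az":-14.7,"claw":30},{"dx":317,"dy":117,"dz":-73,"ax":0,"ay":0,"az":-14.7,"claw":30}]'; python3 -m pendant '[{"dx":0,"dy":0,"dz":0,"ax":0,"ay":0,"az":0,"claw":30},{"dx":0,"dy":0,"dz":0,"ax":0,"ay":0,"az":0,"claw":30}]'; python3 goto.py .5525 .26 .1 89; python3 -c "
from h import *
f=grab('wrist','wrist4');
cv2.imwrite('pics/w4.png',cv2.resize(f['image'],None,fx=1.5,fy=1.5))"
```

```text
clock: 4.68
position: [0.6698, 0.2639, 0.1962]
tool_rot: [-3.139, -0.001, 1.557]
force: [0.5, -0.3, -4.6]
grip_width: 0.0354
clock: 4.85
position: [0.6689, 0.2589, 0.197]
tool_rot: [-3.139, 0.002, 1.553]
force: [-0.1, -0.4, -3.4]
grip_width: 0.0351
t 4.85 p [0.6689 0.2589 0.197 ] rpy [-1.7984e+02  9.0000e-02  8.8970e+01] F [-0.1 -0.4 -3.4] w 0.0351
d [  -0.8 -116.1   97.4] a [-0.16  0.09 -0.03]
```

View pics/w4.png

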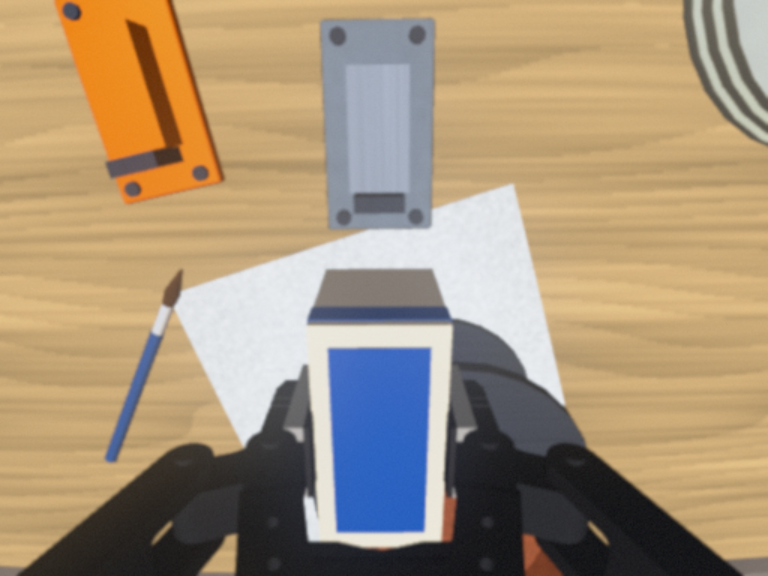

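The picture shows the grey base square in view, its face spanning roughly (345–410, 65–192) px in the 1.5x image. The held block spans (308–452, 323–540). I'll zoom in to measure both.

Run:
```python
from h import *
im=load("wrist4")["image"]
a=cv2.resize(im[5:160,205:300],None,fx=5,fy=3.8*5/3.8,interpolation=cv2.INTER_CUBIC)[:600*2]
cv2.imwrite("pics/w4a.png",cv2.resize(im[35:155,210:300],None,fx=5,fy=5,interpolation=cv2.INTER_CUBIC))
cv2.imwrite("pics/w4b.png",cv2.resize(im[175:375,190:320],None,fx=3,fy=3,interpolation=cv2.INTER_CUBIC))
```

```text
(no output)
```

View pics/w4a.png

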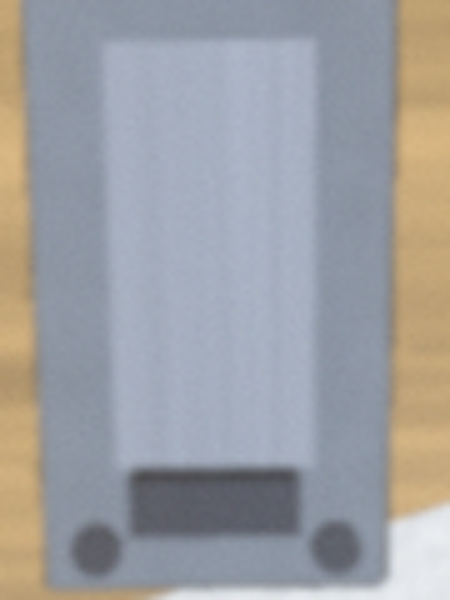

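View pics/w4b.png

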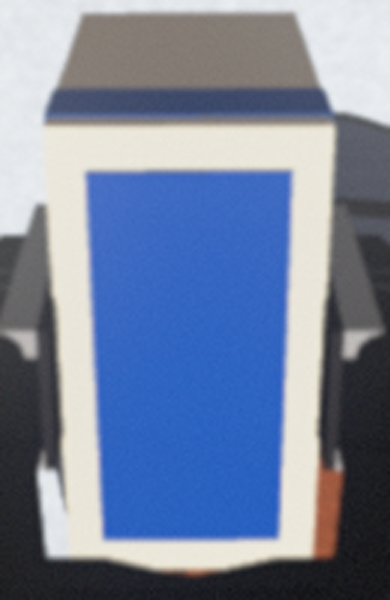

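Run:
```python
from h import *
f=load("wrist4"); u=lambda x0,y0,s,p: np.array([x0,y0])+(np.array(p,float)+.5)/s-.5
q=ray(f,u(210,35,5,[(103,38),(318,38),(316,468),(118,468)]),.04)[:,:2]; print(q.round(4).tolist(),q.mean(0))
for e in(q[3]-q[0],q[2]-q[1]): print(np.degrees(np.arctan2(*e[::-1])),np.hypot(*e))
p=f["view"]; 
for zb in (.1805,):
    t=ray(f,u(190,175,3,[(45,123),(335,123),(315,555),(68,555)]),zb+.048)[:,:2]; b=ray(f,u(190,175,3,[(85,13),(293,13)]),zb)[:,:2]
    print(t.round(4).tolist(),b.round(4).tolist())
    for e in(t[3]-t[0],t[2]-t[1]): print(np.degrees(np.arctan2(*e[::-1])),np.hypot(*e))
    print("end mid top",t[:2].mean(0),"bot",b.mean(0))
```

```text
[[0.5548, 0.2416], [0.5555, 0.2779], [0.6282, 0.2775], [0.6276, 0.2415]] [0.59152608 0.25964162]
-0.028080207603894503 0.07272245687313528
-0.3126918031089686 0.07269416823583641
[[0.6329, 0.2418], [0.6335, 0.2777], [0.7035, 0.2771], [0.7029, 0.2403]] [[0.6332, 0.2418], [0.6339, 0.2771]]
-1.2239951119756851 0.07000925593559713
-0.48187065555717257 0.06997487171802504
end mid top [0.63321535 0.25971998] bot [0.63355433 0.25947256]
```

```bash
python3 -m pendant '[{"dx":-1,"dy":-40,"dz":0,"ax":0,"ay":0,"az":0,"claw":30},{"dx":-1,"dy":-80,"dz":0,"ax":0,"ay":0,"az":0,"claw":30},{"dx":-1,"dy":-110,"dz":10,"ax":0,"ay":0,"az":0,"claw":30},{"dx":-1,"dy":-115,"dz":40,"ax":0,"ay":0,"az":0,"claw":30},{"dx":-1,"dy":-115,"dz":75,"ax":0,"ay":0,"az":0,"claw":30},{"dx":-1,"dy":-115,"dz":100,"ax":0,"ay":0,"az":0,"claw":30},{"dx":-1,"dy":-115,"dz":118,"ax":0,"ay":0,"az":0,"claw":30},{"dx":-1,"dy":-115,"dz":125,"ax":0,"ay":0,"az":0,"claw":30},{"dx":-1,"dy":-115,"dz":125,"ax":0,"ay":0,"az":0,"claw":30},{"dx":-1,"dy":-115,"dz":125,"ax":0,"ay":0,"az":0,"claw":30}]'; python3 goto.py .5545 .260 .0565 89; python3 -c "
from h import *
f=grab('side','side5')
cv2.imwrite('pics/s5.png',cv2.resize(f['image'][200:340,70:230],None,fx=4,fy=4,interpolation=cv2.INTER_CUBIC))
f=grab('scene','scene5')
cv2.imwrite('pics/c5.png',cv2.resize(f['image'][180:300,330:450],None,fx=5,fy=5,interpolation=cv2.INTER_CUBIC))"
```

```text
clock: 5.73
position: [0.5549, 0.2606, 0.0749]
tool_rot: [3.141, -0.0, 1.553]
force: [0.3, -0.5, -3.0]
grip_width: 0.0352
t 5.73 p [0.5549 0.2606 0.0749] rpy [179.98  -0.    88.97] F [ 0.3 -0.5 -3. ] w 0.0352
d [-0.6 -0.4 18.4] a [ 0.02 -0.   -0.03]
```

View pics/s5.png

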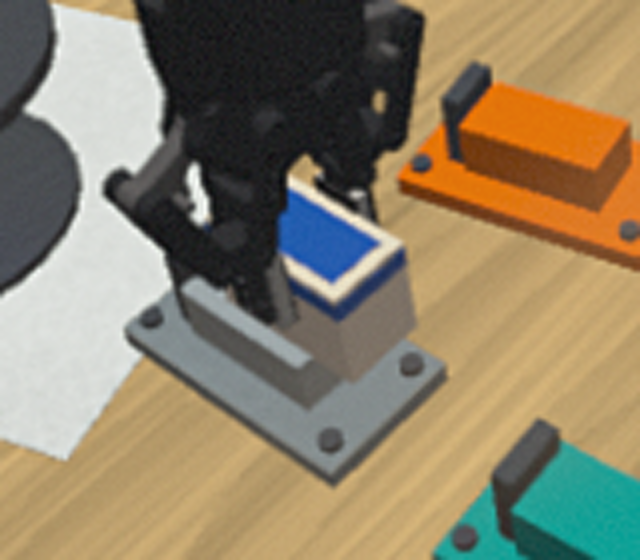

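View pics/c5.png

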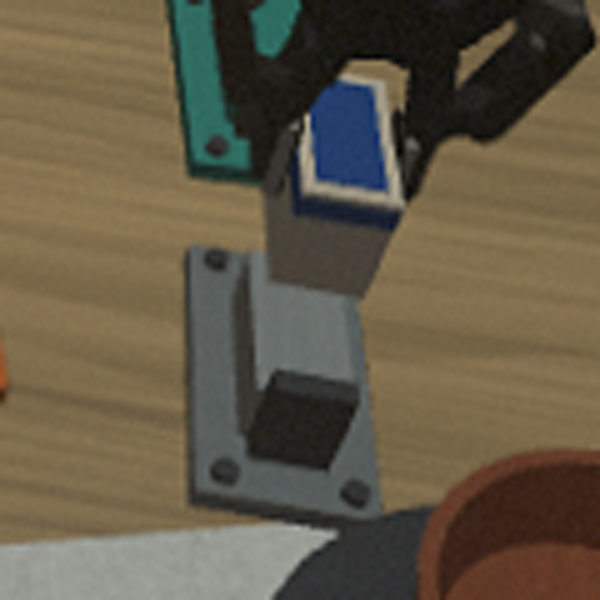

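Both views show the block about 18 mm above the face, in line with it and overhanging the open end. I'll lower it gently.

```bash
python3 -m pendant '[{"dx":-0.5,"dy":0,"dz":8,"ax":0,"ay":0,"az":0,"claw":30},{"dx":-0.5,"dy":0,"dz":13,"ax":0,"ay":0,"az":0,"claw":30},{"dx":-0.5,"dy":0,"dz":15,"ax":0,"ay":0,"az":0,"claw":30},{"dx":-0.5,"dy":0,"dz":16,"ax":0,"ay":0,"az":0,"claw":30},{"dx":-0.5,"dy":0,"dz":16.5,"ax":0,"ay":0,"az":0,"claw":30},{"dx":-0.5,"dy":0,"dz":16.5,"ax":0,"ay":0,"az":0,"claw":30}]'; python3 goto.py .5545 .260 .0565 89
python3 -m pendant '[{"dx":0,"dy":0,"dz":0.5,"ax":0,"ay":0,"az":0,"claw":30},{"dx":0,"dy":0,"dz":1,"ax":0,"ay":0,"az":0,"claw":30},{"dx":0,"dy":0,"dz":1,"ax":0,"ay":0,"az":0,"claw":30}]'; python3 goto.py .5545 .260 .0565 89
```

```text
clock: 6.33
position: [0.5546, 0.2604, 0.0577]
tool_rot: [-3.142, 0.0, 1.553]
force: [-0.3, -0.3, -3.3]
grip_width: 0.0352
t 6.33 p [0.5546 0.2604 0.0577] rpy [-180.    0.   89.] F [-0.3 -0.3 -3.3] w 0.0352
d [-0.4 -0.1  1.2] a [-0.  0.  0.]
clock: 6.58
position: [0.5547, 0.2605, 0.0569]
tool_rot: [3.141, -0.0, 1.553]
force: [0.3, -0.8, -4.4]
grip_width: 0.0351
t 6.58 p [0.5547 0.2605 0.0569] rpy [ 1.7999e+02 -1.0000e-02  8.9000e+01] F [ 0.3 -0.8 -4.4] w 0.0351
d [-0.5 -0.2  0.4] a [ 0.01 -0.01  0.  ]
```

```bash
for i in 1 2; do python3 -m pendant '[{"dx":0,"dy":0,"dz":0.3,"ax":0,"ay":0,"az":0,"claw":30},{"dx":0,"dy":0,"dz":0.3,"ax":0,"ay":0,"az":0,"claw":30}]'|grep -E "pos|force"; done; python3 -c "
from h import *
s=observe();print(s['force'],s['moment'])"
```

```text
position: [0.5547, 0.2605, 0.0569]
force: [-2.1, -0.9, 4.2]
position: [0.5547, 0.2605, 0.0568]
force: [-4.0, -2.7, 11.0]
[-4.00527117 -2.74079804 11.02687636] [-0.31899961  0.83404079 -0.00411808]
```

```bash
python3 -m pendant '[{"dx":0,"dy":1,"dz":-0.1,"ax":0,"ay":0,"az":0,"claw":30},{"dx":0,"dy":3,"dz":-0.1,"ax":0,"ay":0,"az":0,"claw":30},{"dx":0,"dy":6,"dz":-0.1,"ax":0,"ay":0,"az":0,"claw":30},{"dx":0,"dy":9,"dz":-0.1,"ax":0,"ay":0,"az":0,"claw":30}]'; python3 -m pendant '[{"dx":0,"dy":3,"dz":0,"ax":0,"ay":0,"az":0,"claw":30},{"dx":0,"dy":6,"dz":0,"ax":0,"ay":0,"az":0,"claw":30},{"dx":0,"dy":9,"dz":0,"ax":0,"ay":0,"az":0,"claw":30}]'
```

```text
clock: 7.25
position: [0.5633, 0.2608, 0.0568]
tool_rot: [-3.141, -0.0, 1.554]
force: [-7.0, 0.1, 10.5]
grip_width: 0.0357
clock: 7.5
position: [0.5723, 0.2606, 0.0569]
tool_rot: [-3.141, -0.0, 1.554]
force: [-7.9, 0.7, 10.4]
grip_width: 0.0353
```

```bash
python3 -c "
from h import *
f=grab('side','side6')
cv2.imwrite('pics/s6.png',cv2.resize(f['image'][200:340,70:230],None,fx=4,fy=4,interpolation=cv2.INTER_CUBIC))
f=grab('scene','scene6')
cv2.imwrite('pics/c6.png',cv2.resize(f['image'][180:300,330:450],None,fx=5,fy=5,interpolation=cv2.INTER_CUBIC))"
```

```text
(no output)
```

View pics/s6.png

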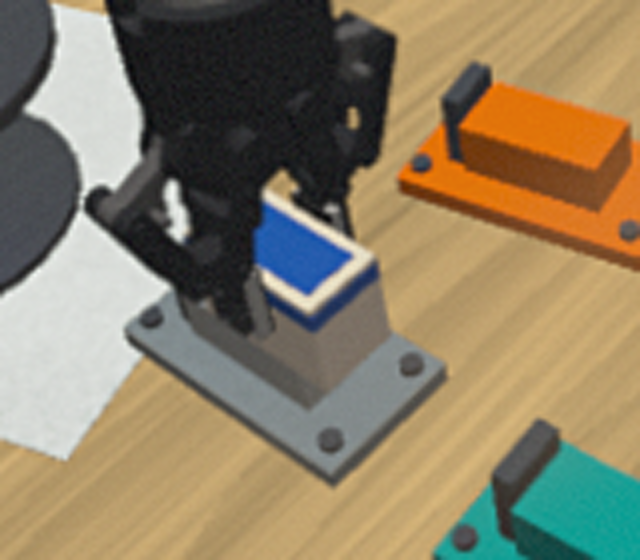

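View pics/c6.png

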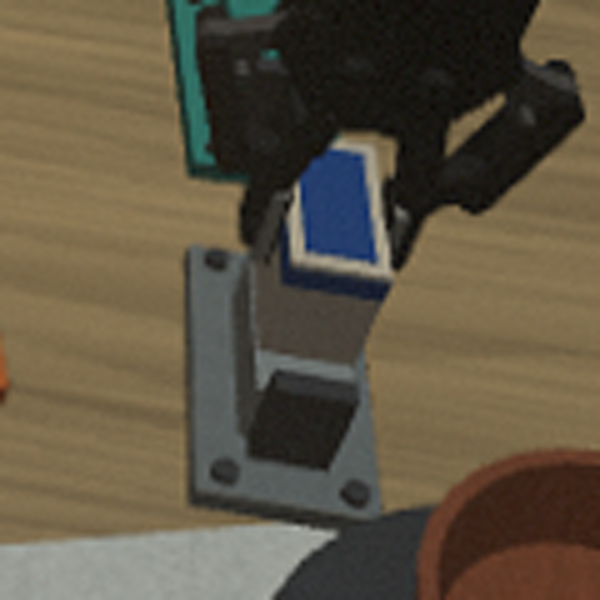

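Both views show the block flat on the face, aligned with it and about 19 mm from the stop. I'll keep sliding.

```bash
python3 -m pendant '[{"dx":0,"dy":3,"dz":0,"ax":0,"ay":0,"az":0,"claw":30},{"dx":0,"dy":6,"dz":0,"ax":0,"ay":0,"az":0,"claw":30},{"dx":0,"dy":9,"dz":0,"ax":0,"ay":0,"az":0,"claw":30},{"dx":0,"dy":12,"dz":0,"ax":0,"ay":0,"az":0,"claw":30},{"dx":0,"dy":14,"dz":0,"ax":0,"ay":0,"az":0,"claw":30},{"dx":0,"dy":15,"dz":0,"ax":0,"ay":0,"az":0,"claw":30}]'; for i in 1 2 3; do python3 -m pendant '[{"dx":0,"dy":0.5,"dz":0,"ax":0,"ay":0,"az":0,"claw":30},{"dx":0,"dy":1,"dz":0,"ax":0,"ay":0,"az":0,"claw":30}]'|grep -E "pos|force"; done
```

```text
clock: 8.1
position: [0.5875, 0.2603, 0.0569]
tool_rot: [-3.141, -0.0, 1.554]
force: [-7.4, 0.3, 10.7]
grip_width: 0.0352
position: [0.5882, 0.2603, 0.0569]
force: [-7.8, 0.3, 10.5]
position: [0.5892, 0.2603, 0.0569]
force: [-7.8, -0.2, 9.4]
position: [0.5902, 0.2603, 0.0569]
force: [-6.2, 0.3, 9.6]
```

```bash
for i in 1 2 3 4; do python3 -m pendant '[{"dx":0,"dy":0.5,"dz":0,"ax":0,"ay":0,"az":0,"claw":30}]'|grep -E "pos|force"; done
```

```text
position: [0.5907, 0.2602, 0.0568]
force: [-7.0, 1.0, 9.1]
position: [0.5912, 0.2602, 0.0569]
force: [-7.4, 0.3, 9.9]
position: [0.5917, 0.2603, 0.0569]
force: [-7.3, 0.5, 8.9]
position: [0.5918, 0.2603, 0.0569]
force: [-12.5, -0.5, 14.6]
```

```bash
for i in 1 2; do python3 -m pendant '[{"dx":0,"dy":0.5,"dz":0,"ax":0,"ay":0,"az":0,"claw":30}]'|grep -E "pos|force"; done; python3 -c "
from h import *
f=grab('side','side7')
cv2.imwrite('pics/s7.png',cv2.resize(f['image'][200:340,70:230],None,fx=4,fy=4,interpolation=cv2.INTER_CUBIC))
f=grab('scene','scene7')
cv2.imwrite('pics/c7.png',cv2.resize(f['image'][180:300,330:450],None,fx=5,fy=5,interpolation=cv2.INTER_CUBIC))"
```

```text
position: [0.5918, 0.2602, 0.0569]
force: [-16.4, -1.2, 18.8]
position: [0.5919, 0.2603, 0.0569]
force: [-19.8, -1.2, 21.3]
```

View pics/s7.png

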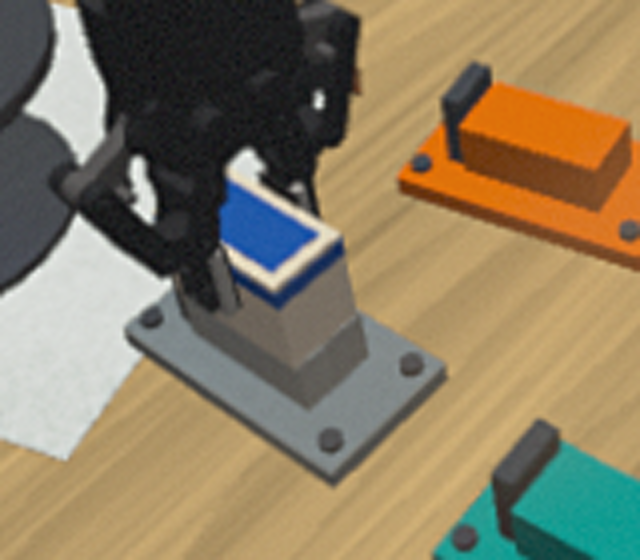

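View pics/c7.png

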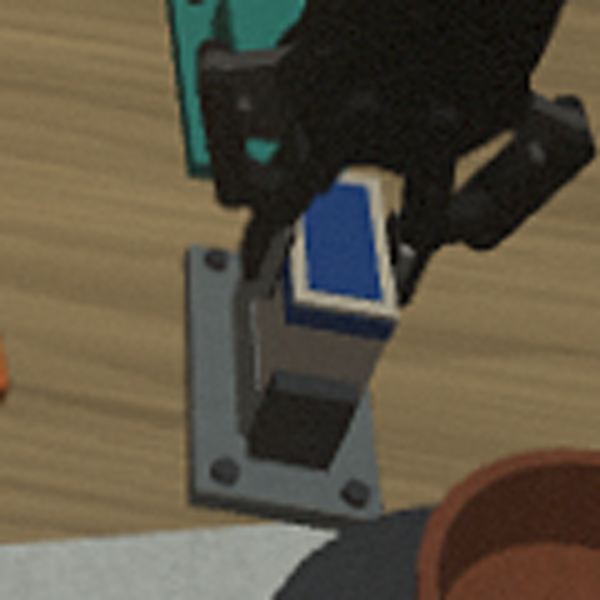

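```bash
python3 -c "
from h import *
a=cv2.resize(load('scene7')['image'][222:275,370:418],None,fx=10,fy=10,interpolation=cv2.INTER_CUBIC)
b=cv2.resize(load('side7')['image'][255:308,108:138+24],None,fx=10,fy=10,interpolation=cv2.INTER_CUBIC)
cv2.imwrite('pics/za.png',cv2.convertScaleAbs(a,alpha=1.6));cv2.imwrite('pics/zb.png',cv2.convertScaleAbs(b,alpha=1.4))"
```

View pics/za.png

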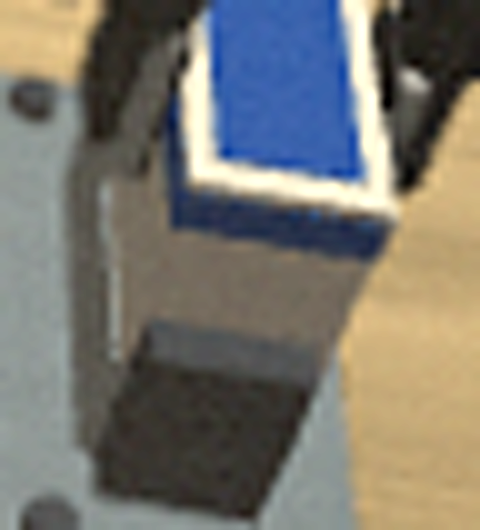

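View pics/zb.png

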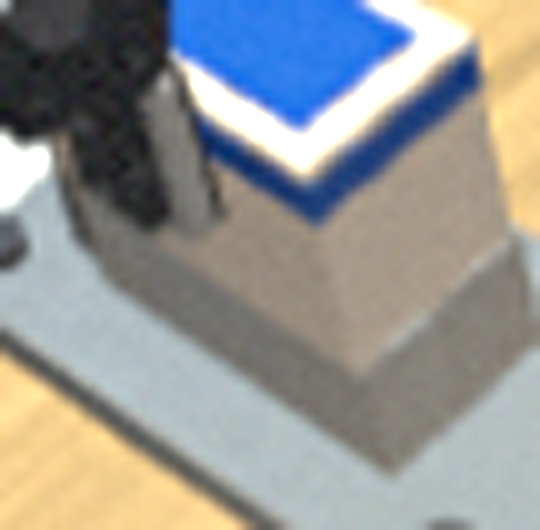

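The block is against the stop: x stalls at 0.5918 while the force climbs. The scene view shows a thin sliver of bare face, about 0.8 px (1 mm), on the -y side. I'll nudge the block sideways in contact to even that out.

```bash
python3 -m pendant '[{"dx":-0.6,"dy":-0.5,"dz":0,"ax":0,"ay":0,"az":0,"claw":30},{"dx":-1.2,"dy":-0.5,"dz":0,"ax":0,"ay":0,"az":0,"claw":30},{"dx":-1.2,"dy":-0.5,"dz":0,"ax":0,"ay":0,"az":0,"claw":30}]';  python3 -m pendant '[{"dx":-0.4,"dy":0,"dz":0,"ax":0,"ay":0,"az":0,"claw":30},{"dx":-0.4,"dy":0,"dz":0,"ax":0,"ay":0,"az":0,"claw":30}]'
```

```text
clock: 9.45
position: [0.5918, 0.2601, 0.0569]
tool_rot: [-3.14, -0.001, 1.555]
force: [-10.6, 4.0, 12.8]
grip_width: 0.0352
clock: 9.62
position: [0.5919, 0.2601, 0.0569]
tool_rot: [-3.14, -0.002, 1.555]
force: [-10.7, 6.8, 11.4]
grip_width: 0.0355
```

```bash
for i in 1 2 3; do python3 -m pendant '[{"dx":-0.5,"dy":0,"dz":0,"ax":0,"ay":0,"az":0,"claw":30},{"dx":-0.5,"dy":0,"dz":0,"ax":0,"ay":0,"az":0,"claw":30}]'|grep -vE "clock|width"; done
```

```text
position: [0.5919, 0.26, 0.0569]
tool_rot: [-3.14, -0.002, 1.555]
force: [-9.7, 8.9, 10.4]
position: [0.5919, 0.2598, 0.0569]
tool_rot: [-3.14, -0.003, 1.556]
force: [-9.9, 9.6, 8.9]
position: [0.5919, 0.2596, 0.0569]
tool_rot: [-3.141, -0.003, 1.556]
force: [-9.7, 9.7, 9.1]
```

```bash
for i in 1 ; do python3 -m pendant '[{"dx":-0.5,"dy":0,"dz":0,"ax":0,"ay":0,"az":0,"claw":30},{"dx":-0.5,"dy":0,"dz":0,"ax":0,"ay":0,"az":0,"claw":30}]'|grep -vE "clock|width"; done;  python3 -c "
from h import *
grab('scene','scene8');grab('side','side8')
a=cv2.resize(load('scene8')['image'][222:275,370:418],None,fx=10,fy=10,interpolation=cv2.INTER_CUBIC)
b=cv2.resize(load('side8')['image'][255:308,108:138+24],None,fx=10,fy=10,interpolation=cv2.INTER_CUBIC)
cv2.imwrite('pics/za8.png',cv2.convertScaleAbs(a,alpha=1.6));cv2.imwrite('pics/zb8.png',cv2.convertScaleAbs(b,alpha=1.4))"
```

```text
position: [0.5919, 0.2592, 0.0569]
tool_rot: [-3.141, -0.003, 1.556]
force: [-9.9, 10.3, 9.0]
```

View pics/za8.png

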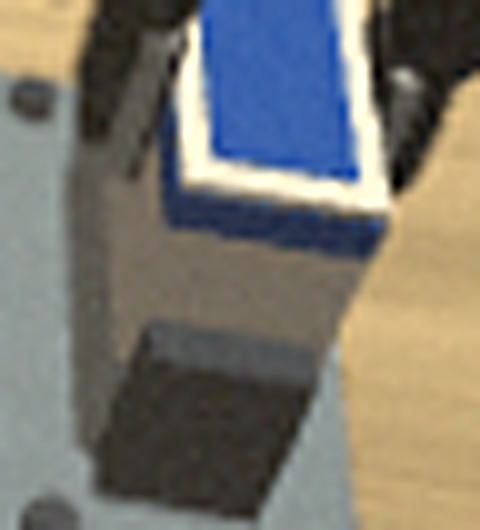

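View pics/zb8.png

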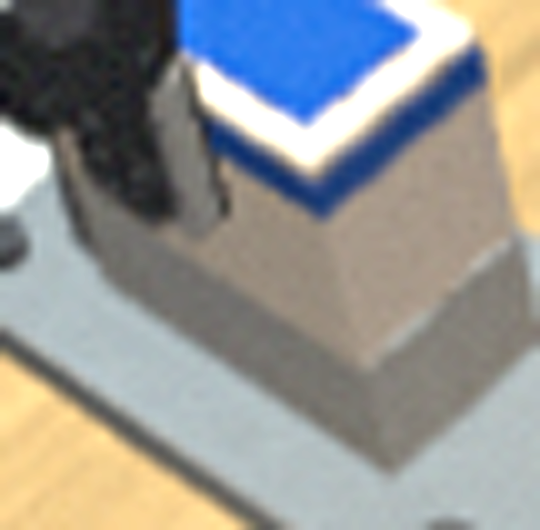

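The sliver is gone on the -y side, none shows on the +y side, and the block is flush with the face. I'll relax the load, then release.

```bash
python3 -m pendant '[{"dx":0.7,"dy":-0.5,"dz":0,"ax":0,"ay":0,"az":0,"claw":30},{"dx":0.7,"dy":-0.5,"dz":0,"ax":0,"ay":0,"az":0,"claw":30}]'; python3 -m pendant '[{"dx":0,"dy":0,"dz":0,"ax":0,"ay":0,"az":0,"claw":60},{"dx":0,"dy":0,"dz":0,"ax":0,"ay":0,"az":0,"claw":70},{"dx":0,"dy":0,"dz":0,"ax":0,"ay":0,"az":0,"claw":75},{"dx":0,"dy":0,"dz":0,"ax":0,"ay":0,"az":0,"claw":75},{"dx":0,"dy":0,"dz":0,"ax":0,"ay":0,"az":0,"claw":75},{"dx":0,"dy":0,"dz":0,"ax":0,"ay":0,"az":0,"claw":75}]'
```

```text
clock: 10.55
position: [0.5919, 0.2592, 0.0569]
tool_rot: [-3.141, -0.002, 1.555]
force: [-7.2, 8.1, 7.1]
grip_width: 0.0351
clock: 11.05
position: [0.5926, 0.2567, 0.0563]
tool_rot: [-3.142, 0.0, 1.553]
force: [-0.0, -0.7, -0.5]
grip_width: 0.0747
```

```bash
python3 -m pendant '[{"dx":0,"dy":0,"dz":-20,"ax":0,"ay":0,"az":0,"claw":75},{"dx":0,"dy":0,"dz":-60,"ax":0,"ay":0,"az":0,"claw":75},{"dx":0,"dy":0,"dz":-100,"ax":0,"ay":0,"az":0,"claw":75},{"dx":0,"dy":30,"dz":-135,"ax":0,"ay":0,"az":0,"claw":75},{"dx":0,"dy":60,"dz":-150,"ax":0,"ay":0,"az":0,"claw":75},{"dx":0,"dy":80,"dz":-150,"ax":0,"ay":0,"az":0,"claw":75},{"dx":0,"dy":80,"dz":-150,"ax":0,"ay":0,"az":0,"claw":75},{"dx":0,"dy":80,"dz":-150,"ax":0,"ay":0,"az":0,"claw":75}]';  python3 -c "
from h import *
for n in('scene','side','wrist'): grab(n,n+'9')
a=cv2.resize(load('scene9')['image'][222:275,370:418],None,fx=8,fy=8,interpolation=cv2.INTER_CUBIC)
b=cv2.resize(load('side9')['image'][255:308,115:155],None,fx=8,fy=8,interpolation=cv2.INTER_CUBIC)
cv2.imwrite('pics/z9.png',cv2.convertScaleAbs(np.hstack([a,b]),alpha=1.5))"
```

```text
clock: 11.72
position: [0.6729, 0.255, 0.2057]
tool_rot: [-3.141, 0.0, 1.553]
force: [-0.6, -0.5, -0.4]
grip_width: 0.075
```

View pics/z9.png

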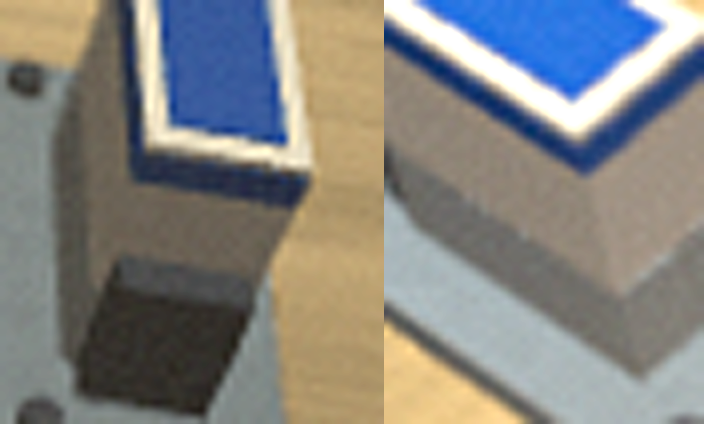

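View pics/wrist9.png

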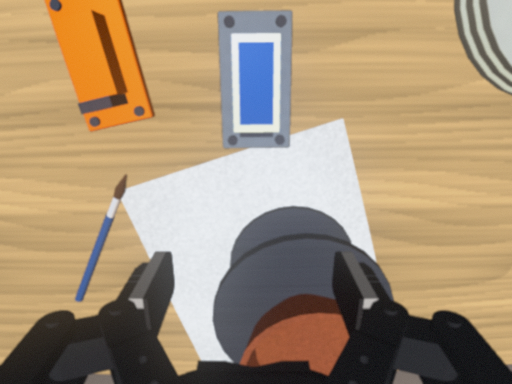

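View pics/side9.png

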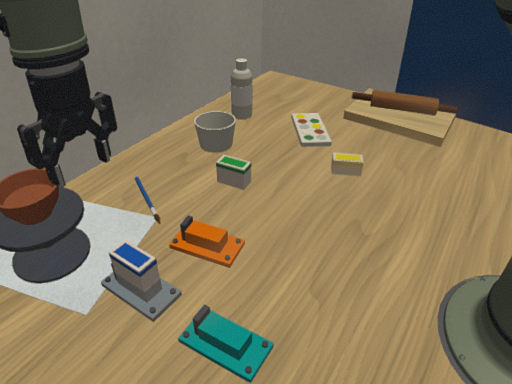

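The block stands on the base against the stop. Green and yellow haven't moved, and the gripper is clear. I'll do a numeric check of the final position.

Run:
```python
from h import *
f=load("wrist9"); im=f["image"]
cv2.imwrite("pics/w9.png",cv2.resize(im[5:155,210:300],None,fx=4,fy=4,interpolation=cv2.INTER_CUBIC))
```

```text
(no output)
```

View pics/w9.png

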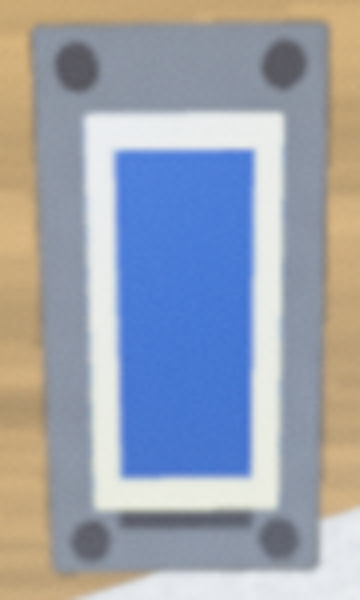

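Run:
```python
from h import *
u=lambda x0,y0,s,p: np.array([x0,y0])+(np.array(p,float)+.5)/s-.5
f=load("wrist9"); f4=load("wrist4")
q=ray(f,u(210,5,4,[(84,113),(284,113),(279,510),(96,510)]),.088)[:,:2]; print("blk",q.round(4).tolist(),q.mean(0))
g=ray(f,u(210,5,4,[(33,26),(328,24),(318,571),(55,573)]),.012)[:,:2]; print("foot",g.round(4).tolist(),g.mean(0))
# rolled foot & face in wrist4 (1.5x view)
g4=ray(f4,(np.array([(320.5,20),(434.5,19),(431.5,227.5),(328.5,228)])+.5)/1.5-.5,.012)[:,:2]; print("foot4",g4.round(4).tolist(),g4.mean(0))
for e in(q[3]-q[0],q[2]-q[1]):print(np.degrees(np.arctan2(*e[::-1])))
```

```text
blk [[0.5555, 0.2413], [0.5561, 0.2778], [0.6288, 0.2773], [0.6281, 0.241]] [0.59212301 0.25937039]
foot [[0.5271, 0.2256], [0.5278, 0.2939], [0.6567, 0.2934], [0.6561, 0.2251]] [0.59192678 0.2595071 ]
foot4 [[0.527, 0.2255], [0.5277, 0.2943], [0.656, 0.2941], [0.6551, 0.2242]] [0.59149006 0.25954365]
-0.23678923751184988
-0.38871960962893365
```

```bash
python3 -c "
from workcell import *
s=observe();print(s['clock'],s['force'],abs(s['qd']).max());print(job_done())"
```

```text
11.8667 [-0.3065946   0.45657434 -0.53207127] 0.0035536270082698954
the job is handed in; nothing more can be done
None
```

The blue gauge block is wrung onto the grey setting base, released, and the job was handed in at about 11.9 s.

- **Placing:** I set the block flat on the open end of the face with about half its length overlapping. I then slid it along in contact, at roughly 14 N down, until it met the stop. At that point x stalled at 0.592 m while the force rose to about 20 N.
- **Correction:** At the stop, the camera showed about 1 mm of bare face on the -y side. I nudged the block sideways about 1 mm, still in contact and against the stop, then let go and moved clear.
- **Final position:** In the last wrist image the block's centre is about 0.6 mm from the face centre towards the stop; 0.5 mm is what touching it gives. It is 0.3 mm off across the width, and its long edges run within about 0.3° of the face's. These readings rely on a camera calibration good to about 2 mm. No bare face showed on either long side.
- **Surroundings:** Yellow, green and the two look-alikes looked untouched. The wrist force was near zero with the arm still.
- **Disagreements:** The fixed cameras and the wrist camera differed by 1–2 mm and up to 1° on where the base was. I took the wrist picture together with the felt contact.

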